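# Close the board test fixture and hold its test dial at the third detent

## Robot

A 6-joint arm with a two-finger parallel gripper is mounted at the origin on the work surface. World frame = base frame: x ahead of the robot, y to its left, z up, the work surface at z = 0. Lengths are in mm, angles in degrees, forces in N, time in s.
With the tool pointing down it reaches from about 350 to 850 mm from the base axis. Payload 8.1 kg.
Tool frame: the origin (TCP) lies midway between the tips of the shut fingers; the grasp point (between the pads) lies 19 mm behind it; z points along the fingers, y is the line along which they close (so a half turn about z gives the same grasp; the last joint's range is limited). The gripper opens to 85 mm and grips with 20 to 120 N. Pads are 22 mm wide; open, the fingers measure 114 mm over their backs; the gripper's body (76 mm by 85 mm) begins 54 mm behind the grasp point. The pads swing forward as they close: fully open they stand 13 mm farther back than shut.
Start: joints at [-4.893, 7.471, 85.268, -0, 87.261, -4.893], TCP at [600.004, 0.022, 231.292] pointing down, gripper open.
Joint ranges: [-169.43, 169.43], [-51.17, 129.36], [1.28, 143.12], [-76.62, 256.62], [0, 156.53], [-152.29, 152.29]. Speed limits (degrees/s): [136.94, 136.94, 159.86, 180, 180, 180].

## Interface

Orientations are given as [roll, pitch, yaw] about the fixed x, y, z axes, in that order (R = Rz(yaw) Ry(pitch) Rx(roll)).
In Python, from bench import sense, snapshot, camera_params, hand_in, masks_of, pinpoint gives the robot as it stands.
- The arm moves only by the tool step_arm, never from a script. Its argument "targets" is a list of rows, each an object with "angular": the turn, a rotation vector about the tool's x, y, z scaled (see below), a list of three; "dp": the shift along the tool's x, y, z scaled (see below), a list of three; "fingers": the closure, from 0 (fully open) to 1 (shut). A call has exactly 8 rows; each row is the pose to reach, as a shift and turn from the pose commanded when the call began, along the tool's axes at that moment, turning the shorter way round; what a row does not reach only later rows make up. The controller multiplies each number of a shift by 0.2 m and each number of a turn by 180 degrees. A row lasts 1/8 s, in which the tool goes at most 62.5 mm and 10.7 degrees, less where a joint would pass 70% of its speed; a pose out of reach is approached as far as the arm can. A call with a number of a shift or a turn outside -1 to 1 is refused whole. A call with a gripper value outside its range is refused whole. The fingers move at their own pace and stop on an object; "newtons" is the grip in N (left out, the last holds). Time passes only in rows, so rows that repeat a pose let the fingers close, or fill a call up. It gives the time, the measured TCP pose, the force, the opening and the grip force at its end, in the units of the state.
- sense(): the state, without advancing time (a new reading comes with each control period).
- snapshot(name): name is "scene" or "side" or "wrist"; returns the picture (480x640x3 uint8, blue, green, red); there is no depth.
- camera_params(name): a dict with "vfov" (degrees; the focal length in pixels is half the picture's height over the tangent of half this angle, whatever the lens; pixels are square), "cx", "cy" (the principal point, pixels), "R" (3x3) and "t" (3): a world point X has camera coordinates R X + t. Camera axes: x right, y down, z forward; pixel columns grow to the right and rows downward; lengths in mm; the calibration is good to about 2 mm. A picture is of the moment at which its call begins: read the wrist's pose just before it. camera_params takes no time and is no camera call; for the wrist camera it gives the pose at the moment of the call.
- hand_in(): hands the job in; it is judged then, once.
Trained networks look in the newest picture that a camera, given by its name, has taken for a name from the list of things; names that differ only in an ending like _2 or _b are one class to them, and where a whole thing is asked for, a point or a joint stands for the part that bears it (a point fixed in the world has none). Each returns a list of dicts, best first, with "conf" (0 to 1); they miss things now and then, are a little off and sometimes report something else, mostly with a low value. They report only what shows in the picture. A call takes as long as a camera call.
- masks_of(camera, label): "pixels" (480x640 bool, what is visible of it) and "at" ([column, row] in pixels, amid what is visible of it).
- pinpoint(camera, label): "at" ([column, row] in pixels: a listed point, or the origin of a listed thing).
The state is a dict: "time": time; "joint_pos": joint angles; "qd": joint speeds; "joint_efforts": joint torques, N m; "tool_pos": TCP position; "tcp_rot": TCP orientation; "ft_force": force on the tool from outside, world axes, zero at the start; "wrist_torque": the same for the moment, N m; "finger_gap": finger opening in mm; "grip_force": force on a finger pad.
Only numpy, scipy, OpenCV 4.12 (cv2) and the standard library are available. Lean on these libraries where they do the work, as an engineer would, in place of code of your own. Each camera call takes 0.05 s, during which the arm holds its last target. There are 200 camera calls.

## Task

Gently lower the open blue lid of the test fixture until it is fully closed over the circuit board. Only then turn the yellow spring-return dial on the blue controller clockwise, past its first two detents to the third (the large red dot), keep it there for at least two seconds, and finish with the fingers still holding it there and the lid still closed. Leave the tools and containers around them where they are.

Things in the scene. Friction and masses are not known exactly. Their poses are not given: they have to be found in the camera images.
- fixture: test fixture, fixed to the bench: an open grey tray 200 (x) x 180 (y) x 70 mm tall with a green circuit board inside; origin under its centre; its own x axis runs level from the lid's free front edge to the hinge at the back, z up. Standing anywhere on the left or right half of the bench, the front towards the robot within 0.3 rad
- lid_hinge (a point): point on the hinge axis of the lid, mid-way along it, 70.5 mm above the bench, at the tray's back rim. The point turns with the lid: its own y axis is the hinge axis, its -x axis points from the hinge to the lid's free edge, its z axis is square to the lid's outer (upper) face. The lid is a blue plate 200 mm long (from the hinge), 180 mm wide, its outer face 8 mm along z from this point; a yellow lip, 60 mm wide, 8 mm thick, sticks out 24 mm beyond the middle of its free edge
- lid_press (a point): centre of the pale square pad on the lid's outer face, 160 mm from the hinge axis: a good place to push. Axes as for lid_hinge, moves with the lid
- lid (a joint): opening angle of the lid in rad: 0 fully closed, larger is more open (starts at 0.6 to 1.1, opens up to 1.4). The stiff hinge keeps the lid where it is left; it takes about 1 to 3 N at the free edge to push it down, and it does not spring back
- controller: controller box, fixed to the bench: blue with a grey top, 140 (x) x 150 (y) x 60 mm tall, on the other half of the bench from the fixture; origin under its centre; z up, its own x axis points away from the robot within 0.3 rad. Four dots on its top (white = rest, green, yellow, large red = third detent) ring the dial, each 48 mm from its axis
- dial_grip (a point): on the dial's vertical axis, at the centre of the controller, 94 mm above the bench: the place to grip. The dial is a black disc 56 mm across, its top 70 mm above the bench, with an upright yellow bar across its middle, 70 mm long, 13 mm thick, from 70 mm up to 104 mm above the bench. The point turns with the dial: its own x axis runs along the bar, -x towards the end with the red pointer stripe; z up
- dial (a joint): angle of the dial in rad: 0 at rest (pointer at the white dot), grows as it is turned clockwise seen from above (so the bar's yaw decreases by this angle); detents at 0.4, 0.8 and 1.2, a stop at 1.3. A spring always returns it to 0 when let go; turning takes 0.03 to 0.13 N m, rising and falling between the detents; at the third the spring pulls back with about 0.09 N m
- screwdriver: red-handled screwdriver, 170 mm long, lying on the mat between the two machines; origin under its middle. Not to be moved
- spool: solder spool with white flanges, 60 mm across, 44 mm tall, standing; origin under its centre. Not to be moved
- cutters: side cutters with orange handles, about 127 mm long, lying flat; origin under the pivot. Not to be moved
- flux: small amber jar, 44 mm across, 60 mm tall; origin under its centre. Not to be moved
- parts_tray: open blue tray with six compartments, 100 x 140 x 30 mm; origin under its centre. Not to be moved
- tip_cleaner: grey open cup, 70 mm across, 50 mm tall; origin under its centre. Not to be moved
- tin: round red tin, 60 mm across, 50 mm tall; origin under its centre. Not to be moved

How it is judged:
By the outcome, as a careful person would: the job done as asked, in the order asked, and still so for the second after the job is handed in, while the arm keeps its last pose, push and grip.
It also fails if it takes over 61 s, if anything falls off the work surface, if the arm or the gripper's body presses on something with over 40 N, if the wrist force passes 120 N, or if a joint passes its speed limit or range.

## Working session

There is one attempt and no reset: what is moved stays moved. The work goes in short steps, Python scripts to look and compute and a tool call to move; the robot and the scene stay as the last step left them, time stands still between calls to the robot, and variables do not carry over. Pictures are saved under pics/ and viewed, at most 10 in all, crops included, and the job is handed in when it is done.

Besides the shell and the picture viewer there is one more tool, called after ">>>" by a JSON object that holds its "name" and its "arguments", one argument or row to a line. step_arm: Moves the arm, as the interface text tells. Its arguments: {"type":"object","properties":{"targets":{"type":"array","items":{"type":"object","properties":{"angular":{"type":"array","items":{"type":"number","minimum":-1,"maximum":1}},"dp":{"type":"array","items":{"type":"number","minimum":-1,"maximum":1}},"fingers":{"type":"number"}}}},"newtons":{"type":"number"}},"required":["targets"]}

```bash
mkdir -p pics; ls; cat > h.py <<'E'
import numpy as np, cv2
from bench import *
def ray(cam,px):
    p=camera_params(cam); f=240/np.tan(np.radians(p['vfov']/2)); R=np.array(p['R']);t=np.array(p['t'])
    d=R.T@np.array([(px[0]-p['cx'])/f,(px[1]-p['cy'])/f,1]); return -R.T@t,d/np.linalg.norm(d)
def at_z(cam,px,z):
    o,d=ray(cam,px); return o+d*(z-o[2])/d[2]
def tri(obs):
    A=np.zeros((3,3));b=np.zeros(3)
    for o,d in obs:
        M=np.eye(3)-np.outer(d,d);A+=M;b+=M@o
    X=np.linalg.solve(A,b); return X,[round(float(np.linalg.norm((np.eye(3)-np.outer(d,d))@(X-o))),1) for o,d in obs]
E
python3 - <<'E'
from h import *
ims=[]
for c in ["scene","side"]:
    im=snapshot(c); cv2.imwrite(f"pics/{c}0.png",im)
    for n in ["fixture","lid_hinge","lid_press","controller","dial_grip"]:
        r=pinpoint(c,n)
        z={"fixture":0,"controller":0,"lid_hinge":70.5,"dial_grip":94,"lid_press":150}[n]
        for q in r[:1]: print(c,n,np.round(q['at'],1),round(q['conf'],2),at_z(c,q['at'],z).round())
    print(ray(c,(320,240)))
E
```

```text
pics
scene fixture [401.6 201.8] 0.72 [573. 230.   0.]
scene lid_hinge [437.7 204.4] 0.78 [674. 242.  70.]
scene lid_press [407.4 145.9] 0.88 [535. 264. 150.]
scene controller [236.4 300.2] 0.91 [ 544. -268.    0.]
scene dial_grip [229.4 275.3] 0.63 [ 537. -268.   94.]
(array([1196.67540891, -557.82365861, 1134.15524232]), array([-0.4661006 ,  0.38360479, -0.79724375]))
side fixture [312.4 186.7] 0.65 [ 534. -479.    0.]
side lid_hinge [276.2 303.9] 0.79 [672. 245.  70.]
side lid_press [321.9 262.5] 0.83 [553. 180. 150.]
side controller [311.  217.6] 0.72 [ 552. -270.    0.]
side dial_grip [311.9 191.4] 0.78 [ 550. -282.   94.]
(array([ 663.49627964, 1367.61146825, 1046.96099249]), array([-0.07193974, -0.81871136, -0.56968095]))
```

```bash
python3 -c "from bench import *;s=sense();print(s)"
```

```text
{'time': 0.6, 'joint_pos': array([-4.89286270e+00,  7.47080015e+00,  8.52655900e+01,  8.21141172e-04,
        8.72612278e+01, -4.89170980e+00]), 'qd': array([-0.042439  ,  0.04894786, -0.00145948,  0.00500147,  0.04166557,
        0.00719508]), 'joint_efforts': array([-2.75274415e-04, -5.68962657e+01, -5.00592041e+01, -1.50334945e-04,
        1.61388012e-03, -5.77364716e-06]), 'tool_pos': array([6.00022920e+02, 2.76832213e-02, 2.31317249e+02]), 'tcp_rot': array([ 1.79997557e+02, -6.14094872e-04,  8.99988079e+01]), 'ft_force': array([-0.32211475,  0.03113259,  0.84925564]), 'wrist_torque': array([-0.03768421, -0.00499848, -0.0285133 ]), 'grip_force': 0.0, 'finger_gap': 85.54438490740053}
```

View pics/scene0.png

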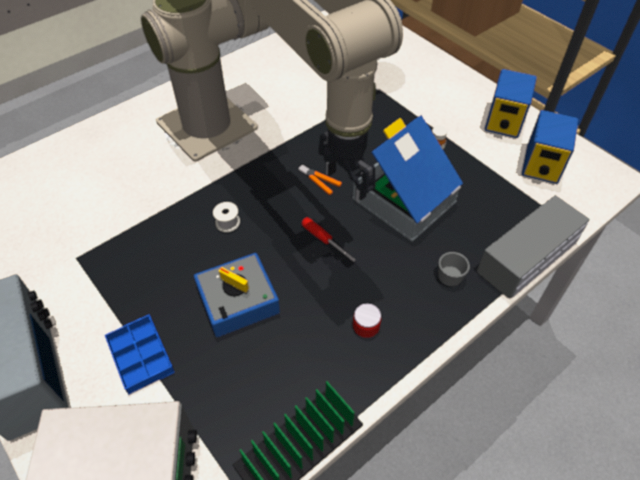

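View pics/side0.png

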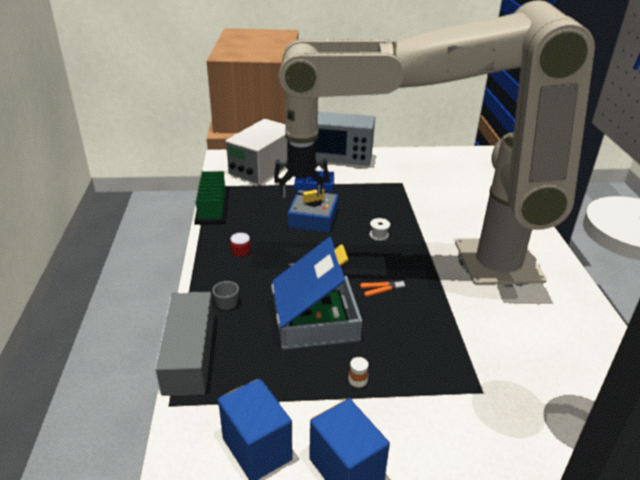

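The scene view shows the lid open (pad ~(407,146), hinge ~(438,204)) on the left, and the controller with the yellow dial at ~(233,278) on the right. The side view agrees: pad ~(322,262), dial ~(312,196).

```bash
python3 - <<'E'
from h import *
P={"lid_hinge":[(437.7,204.4),(276.2,303.9)],"lid_press":[(407.4,145.9),(321.9,262.5)],"dial_grip":[(229.4,275.3),(311.9,191.4)],"controller":[(236.4,300.2),(311,217.6)]}
for n,(a,b) in P.items():
    X,e=tri([ray("scene",a),ray("side",b)]); print(n,X.round(1),e)
for c in ("scene","side"):
  for n in ("flux","cutters","spool","screwdriver","tin"):
    r=pinpoint(c,n); print(c,n,[(at_z(c,q['at'],0).round()[:2],round(q['conf'],2)) for q in r[:1]])
p=camera_params("wrist"); R=np.array(p['R']);print(p['vfov'],p['cx'],p['cy'],R.round(2),(-R.T@p['t']).round())
E
```

```text
lid_hinge [672.6 243.4  69.2] [0.3, 0.3]
lid_press [559.1 232.1 188.3] [1.8, 1.8]
dial_grip [ 547.4 -270.3  103. ] [3.6, 3.6]
controller [ 549.5 -268.2    2.8] [3.0, 3.0]
scene flux [(array([487., 449.]), 0.47)]
scene cutters [(array([564.,  -5.]), 0.45)]
scene spool [(array([ 339., -157.]), 0.84)]
scene screwdriver []
scene tin [(array([777., -86.]), 0.75)]
side flux [(array([485., 447.]), 0.59)]
side cutters [(array([343., 106.]), 0.65)]
side spool [(array([ 345., -161.]), 0.88)]
side screwdriver []
side tin [(array([784., -91.]), 0.89)]
62.80040422636957 323.22607619426907 242.05467002414773 [[ 1.    0.   -0.  ]
 [ 0.   -0.96  0.28]
 [-0.   -0.28 -0.96]] [599.  71. 376.]
```

>>> {"name": "step_arm", "arguments": {
  "targets": [
    {"dp": [0.05,0,-0.1],"angular": [0,0,0],"fingers": 1},
    {"dp": [0.1,-0.05,-0.2],"angular": [0,0,0],"fingers": 1},
    {"dp": [0.2,-0.1,-0.2],"angular": [0,0,0],"fingers": 1},
    {"dp": [0.3,-0.15,-0.2],"angular": [0,0,0],"fingers": 1},
    {"dp": [0.45,-0.2,-0.2],"angular": [0,0,0],"fingers": 1},
    {"dp": [0.6,-0.2,-0.2],"angular": [0,0,0],"fingers": 1},
    {"dp": [0.75,-0.2,-0.2],"angular": [0,0,0],"fingers": 1},
    {"dp": [0.85,-0.2,-0.2],"angular": [0,0,0],"fingers": 1}
  ],
  "newtons": 20
}}

```text
time: 2.1
tool_pos: [558.7, 172.3, 270.5]
tcp_rot: [-179.9, 0.0, 90.1]
ft_force: [0.2, -0.4, -0.5]
finger_gap: -0.5
grip_force: 0.0
```

>>> {"name": "step_arm", "arguments": {
  "targets": [
    {"dp": [0.1,0,0],"angular": [0,0,0],"fingers": 1},
    {"dp": [0.2,0,0],"angular": [0,0,0],"fingers": 1},
    {"dp": [0.3,0,0],"angular": [0,0,0],"fingers": 1},
    {"dp": [0.3,0,0.06],"angular": [0,0,0],"fingers": 1},
    {"dp": [0.3,0,0.12],"angular": [0,0,0],"fingers": 1},
    {"dp": [0.3,0,0.18],"angular": [0,0,0],"fingers": 1},
    {"dp": [0.3,0,0.24],"angular": [0,0,0],"fingers": 1},
    {"dp": [0.3,0,0.24],"angular": [0,0,0],"fingers": 1}
  ]
}}

```text
time: 3.1
tool_pos: [559.2, 229.4, 221.5]
tcp_rot: [-179.9, 0.0, 90.0]
ft_force: [0.1, -0.1, 0.3]
finger_gap: 0.5
grip_force: 0.0
```

```bash
python3 - <<'E'
from h import *
im=snapshot("side"); cv2.imwrite("pics/s1.png",cv2.resize(im[180:380,200:440],None,fx=2.5,fy=2.5))
s=sense();print(s['time'],s['tool_pos'],s['ft_force'],s['finger_gap'])
E
```

```text
3.15 [559.70562403 229.61796213 222.58245438] [-0.22525523 -0.48634825  0.08331335] -0.16337829405478194
```

View pics/s1.png

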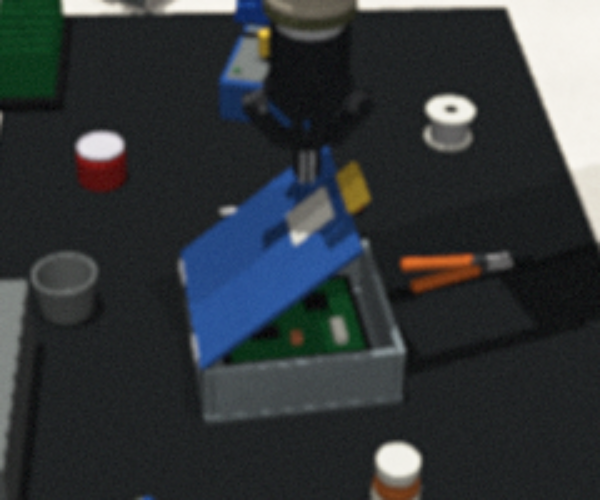

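Closed fingertips (crop ~(308,180)) hover just above the pad (~(312,215)), and nothing is touching. I'll follow the lid's arc down.

>>> {"name": "step_arm", "arguments": {
  "targets": [
    {"dp": [0,0,0.04],"angular": [0,0,0],"fingers": 1},
    {"dp": [0,0,0.08],"angular": [0,0,0],"fingers": 1},
    {"dp": [0,0,0.12],"angular": [0,0,0],"fingers": 1},
    {"dp": [0,0,0.15],"angular": [0,0,0],"fingers": 1},
    {"dp": [0,0,0.18],"angular": [0,0,0],"fingers": 1},
    {"dp": [-0.005,-0.025,0.21],"angular": [0,0,0],"fingers": 1},
    {"dp": [-0.005,-0.05,0.24],"angular": [0,0,0],"fingers": 1},
    {"dp": [-0.01,-0.07,0.27],"angular": [0,0,0],"fingers": 1}
  ]
}}

```text
time: 4.15
tool_pos: [545.8, 228.2, 169.3]
tcp_rot: [180.0, -0.0, 90.0]
ft_force: [0.2, 1.4, 2.7]
finger_gap: 0.2
grip_force: 1.0
```

>>> {"name": "step_arm", "arguments": {
  "targets": [
    {"dp": [0,-0.02,0.03],"angular": [0,0,0],"fingers": 1},
    {"dp": [0,-0.04,0.06],"angular": [0,0,0],"fingers": 1},
    {"dp": [0,-0.055,0.085],"angular": [0,0,0],"fingers": 1},
    {"dp": [0,-0.07,0.11],"angular": [0,0,0],"fingers": 1},
    {"dp": [0,-0.085,0.14],"angular": [0,0,0],"fingers": 1},
    {"dp": [0,-0.095,0.165],"angular": [0,0,0],"fingers": 1},
    {"dp": [0,-0.105,0.19],"angular": [0,0,0],"fingers": 1},
    {"dp": [0,-0.115,0.215],"angular": [0,0,0],"fingers": 1}
  ]
}}

```text
time: 5.15
tool_pos: [522.9, 228.0, 125.9]
tcp_rot: [-180.0, 0.0, 90.0]
ft_force: [1.1, -1.2, 1.2]
finger_gap: 0.1
grip_force: 0.9
```

>>> {"name": "step_arm", "arguments": {
  "targets": [
    {"dp": [0,-0.01,0.025],"angular": [0,0,0],"fingers": 1},
    {"dp": [0,-0.02,0.05],"angular": [0,0,0],"fingers": 1},
    {"dp": [0,-0.025,0.08],"angular": [0,0,0],"fingers": 1},
    {"dp": [0,-0.03,0.11],"angular": [0,0,0],"fingers": 1},
    {"dp": [0,-0.04,0.14],"angular": [0,0,0],"fingers": 1},
    {"dp": [0,-0.045,0.17],"angular": [0,0,0],"fingers": 1},
    {"dp": [0,-0.045,0.195],"angular": [0,0,0],"fingers": 1},
    {"dp": [0,-0.045,0.215],"angular": [0,0,0],"fingers": 1}
  ]
}}

```text
time: 6.15
tool_pos: [513.5, 228.0, 82.7]
tcp_rot: [-179.9, 0.0, 90.0]
ft_force: [-1.4, -0.1, 1.7]
finger_gap: 0.3
grip_force: 0.9
```

Now the last few mm slowly, until the force rises.

>>> {"name": "step_arm", "arguments": {
  "targets": [
    {"dp": [0,0,0.005],"angular": [0,0,0],"fingers": 1},
    {"dp": [0,0,0.01],"angular": [0,0,0],"fingers": 1},
    {"dp": [0,0,0.015],"angular": [0,0,0],"fingers": 1},
    {"dp": [0,0,0.02],"angular": [0,0,0],"fingers": 1},
    {"dp": [0,0,0.022],"angular": [0,0,0],"fingers": 1},
    {"dp": [0,0,0.025],"angular": [0,0,0],"fingers": 1},
    {"dp": [0,0,0.025],"angular": [0,0,0],"fingers": 1},
    {"dp": [0,0,0.025],"angular": [0,0,0],"fingers": 1}
  ]
}}

```text
time: 7.15
tool_pos: [514.0, 228.1, 78.5]
tcp_rot: [180.0, -0.0, 90.0]
ft_force: [-2.5, 0.4, 5.0]
finger_gap: 0.1
grip_force: 2.5
```

>>> {"name": "step_arm", "arguments": {
  "targets": [
    {"dp": [0,0,0.003],"angular": [0,0,0],"fingers": 1},
    {"dp": [0,0,0.006],"angular": [0,0,0],"fingers": 1},
    {"dp": [0,0,0.009],"angular": [0,0,0],"fingers": 1},
    {"dp": [0,0,0.009],"angular": [0,0,0],"fingers": 1},
    {"dp": [0,0,0.009],"angular": [0,0,0],"fingers": 1},
    {"dp": [0,0,0.009],"angular": [0,0,0],"fingers": 1},
    {"dp": [0,0,0.009],"angular": [0,0,0],"fingers": 1},
    {"dp": [0,0,0.009],"angular": [0,0,0],"fingers": 1}
  ]
}}

```text
time: 8.15
tool_pos: [514.2, 228.1, 78.4]
tcp_rot: [180.0, -0.0, 90.0]
ft_force: [-10.5, -3.1, 18.3]
finger_gap: 0.4
grip_force: 9.4
```

Contact is firm (18 N) at exactly the closed height. I'll retreat straight up, then cross to the controller.

>>> {"name": "step_arm", "arguments": {
  "targets": [
    {"dp": [0,0,-0.1],"angular": [0,0,0],"fingers": 1},
    {"dp": [0,0,-0.25],"angular": [0,0,0],"fingers": 1},
    {"dp": [0,0,-0.45],"angular": [0,0,0],"fingers": 1},
    {"dp": [0,0,-0.65],"angular": [0,0,0],"fingers": 1},
    {"dp": [-0.1,0.05,-0.85],"angular": [0,0,0],"fingers": 1},
    {"dp": [-0.25,0.1,-0.95],"angular": [0,0,0],"fingers": 1},
    {"dp": [-0.45,0.15,-1],"angular": [0,0,0],"fingers": 1},
    {"dp": [-0.65,0.15,-1],"angular": [0,0,0],"fingers": 1}
  ]
}}

```text
time: 9.15
tool_pos: [545.3, 96.8, 278.5]
tcp_rot: [179.8, -0.0, 90.0]
ft_force: [0.7, -0.7, 0.1]
finger_gap: 0.1
grip_force: 0.0
```

>>> {"name": "step_arm", "arguments": {
  "targets": [
    {"dp": [-0.2,0,0],"angular": [0,0,0],"fingers": 0},
    {"dp": [-0.4,0,0],"angular": [0,0,0],"fingers": 0},
    {"dp": [-0.6,0,0],"angular": [0,0,0],"fingers": 0},
    {"dp": [-0.75,0,0],"angular": [0,0,0],"fingers": 0},
    {"dp": [-0.9,0,0],"angular": [0,0,0],"fingers": 0},
    {"dp": [-1,0,0],"angular": [0,0,0],"fingers": 0},
    {"dp": [-1,0,0],"angular": [0,0,0],"fingers": 0},
    {"dp": [-1,0,0],"angular": [0,0,0],"fingers": 0}
  ]
}}

```text
time: 10.15
tool_pos: [544.1, -101.4, 276.6]
tcp_rot: [180.0, -0.0, 90.0]
ft_force: [-0.4, -0.0, -0.2]
finger_gap: 85.4
grip_force: 0.0
```

>>> {"name": "step_arm", "arguments": {
  "targets": [
    {"dp": [-0.15,0,0],"angular": [0,0,0],"fingers": 0},
    {"dp": [-0.3,0,0],"angular": [0,0,0],"fingers": 0},
    {"dp": [-0.45,0,0],"angular": [0,0,0],"fingers": 0},
    {"dp": [-0.55,0,0],"angular": [0,0,0],"fingers": 0},
    {"dp": [-0.65,0,0],"angular": [0,0,0],"fingers": 0},
    {"dp": [-0.65,0,0],"angular": [0,0,0],"fingers": 0},
    {"dp": [-0.65,0,0],"angular": [0,0,0],"fingers": 0},
    {"dp": [-0.65,0,0],"angular": [0,0,0],"fingers": 0}
  ]
}}

```text
time: 11.15
tool_pos: [544.1, -231.2, 276.5]
tcp_rot: [180.0, -0.0, 90.1]
ft_force: [0.1, -0.6, -0.7]
finger_gap: 85.3
grip_force: 0.0
```

```bash
python3 - <<'E'
from h import *
s=sense();print(s['time'],s['tool_pos'],s['tcp_rot'],s['joint_pos'].round(1))
im=snapshot("wrist"); cv2.imwrite("pics/w1.png",im)
for n,z in (("dial_grip",94),("controller",0)):
    for q in pinpoint("wrist",n)[:1]: print(n,q['at'],q['conf'],at_z("wrist",q['at'],z))
im=snapshot("side"); cv2.imwrite("pics/s2.png",cv2.resize(im[180:380,200:440],None,fx=2.5,fy=2.5))
E
```

```text
11.15 [ 544.14910502 -231.21728148  276.54426669] [ 1.79997373e+02 -1.38781329e-02  9.00500448e+01] [-28.    5.3  82.9   0.   91.8 -28. ]
dial_grip [328.5, 253.4] 0.94 [ 547.99716285 -265.59826662   94.        ]
controller [325.5, 228.8] 0.73 [ 545.86232208 -267.38260965    0.        ]
```

View pics/w1.png

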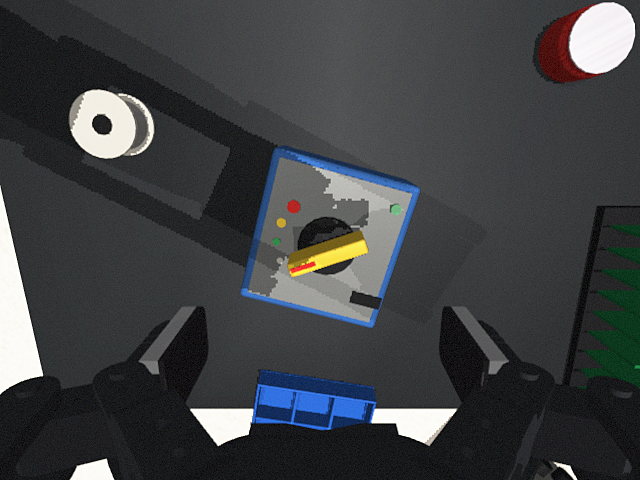

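View pics/s2.png

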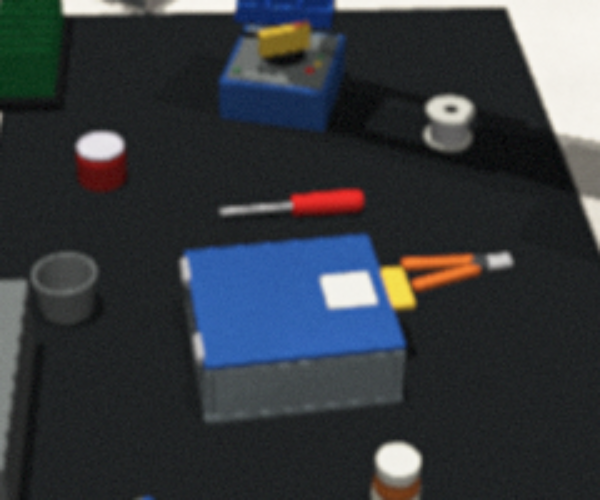

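The lid is flat and closed in the side view, and the other objects haven't moved. In the wrist view the bar's top face runs from about (291,270) to (366,246) with the red stripe at the lower left. The dots are red (294,206), yellow (281,223) and green (276,242).

```bash
cat > dial.py <<'E'
from h import *
from scipy.optimize import least_squares
def bar(im):
    h=cv2.cvtColor(im,cv2.COLOR_BGR2HSV)
    m=((h[...,0]>22)&(h[...,0]<34)&(h[...,1]>140)&(h[...,2]>200)).astype(np.uint8)
    n,l,st,c=cv2.connectedComponentsWithStats(m); k=1+np.argmax(st[1:,4]); return (l==k),st[k]
if __name__=="__main__":
    im=cv2.imread("pics/w1.png"); m,st=bar(im); print(st)
    red=cv2.inRange(im,(0,0,150),(80,80,255))>0
    red[:225]=0; red[290:]=0; red[:,:270]=0;red[:,380:]=0
    ys,xs=np.nonzero(m|red); r=cv2.minAreaRect(np.c_[xs,ys].astype(np.float32)); b=cv2.boxPoints(r)
    W=np.array([at_z("wrist",p,104)[:2] for p in b]); print(b.round(),W.round(1),W.mean(0))
    e=[W[1]-W[0],W[2]-W[1]]; e=max(e,key=np.linalg.norm); print("yaw",np.degrees(np.arctan2(e[1],e[0])),[np.linalg.norm(W[i]-W[i-1]).round(1) for i in range(4)])
    D=np.array([at_z("wrist",p,60)[:2] for p in((294,206),(281,223),(276,242))])
    c=least_squares(lambda c:np.linalg.norm(D-c,axis=1)-48,[547,-266]).x
    for C in (c,W.mean(0)): print(C,[np.degrees(np.arctan2(*(d-C)[::-1])).round(1) for d in D])
E
python3 dial.py
```

```text
[290 240  78  36 814]
[[287. 265.]
 [364. 239.]
 [368. 252.]
 [292. 278.]] [[ 512.6 -272.7]
 [ 577.2 -250. ]
 [ 581.3 -261.6]
 [ 516.1 -284.7]] [ 546.80450992 -267.2343219 ]
yaw 19.357911997480535 [np.float64(12.5), np.float64(68.5), np.float64(12.3), np.float64(69.2)]
[ 546.2729728  -267.92063064] [np.float64(128.9), np.float64(153.6), np.float64(176.9)]
[ 546.80450992 -267.2343219 ] [np.float64(129.9), np.float64(154.6), np.float64(177.8)]
```

>>> {"name": "step_arm", "arguments": {
  "targets": [
    {"dp": [-0.05,0.012,0.05],"angular": [0,0,0.05],"fingers": 0},
    {"dp": [-0.12,0.012,0.15],"angular": [0,0,0.1],"fingers": 0},
    {"dp": [-0.18,0.012,0.3],"angular": [0,0,0.155],"fingers": 0},
    {"dp": [-0.18,0.012,0.4],"angular": [0,0,0.21],"fingers": 0},
    {"dp": [-0.18,0.012,0.5],"angular": [0,0,0.265],"fingers": 0},
    {"dp": [-0.18,0.012,0.58],"angular": [0,0,0.32],"fingers": 0},
    {"dp": [-0.18,0.012,0.62],"angular": [0,0,0.37],"fingers": 0},
    {"dp": [-0.18,0.012,0.65],"angular": [0,0,0.392],"fingers": 0}
  ]
}}

```text
time: 12.35
tool_pos: [546.2, -267.7, 145.9]
tcp_rot: [-180.0, 0.0, 19.2]
ft_force: [-0.5, 0.2, 0.0]
finger_gap: 85.7
grip_force: 0.0
```

```bash
python3 - <<'E'
from h import *
im=snapshot("wrist"); cv2.imwrite("pics/w2.png",im)
s=sense();print(s['time'],s['tool_pos'],s['tcp_rot'],s['joint_pos'].round(1))
for q in pinpoint("wrist","dial_grip")[:1]: print(q['at'],q['conf'],at_z("wrist",q['at'],94))
E
```

```text
12.4 [ 545.90520233 -267.49381134  145.08583255] [-1.79929152e+02  5.92658946e-02  1.91160288e+01] [-30.9  11.9  89.5   0.   78.7  39.9]
[323.9, 263.0] 0.94 [ 547.37956707 -266.87326851   94.        ]
```

View pics/w2.png

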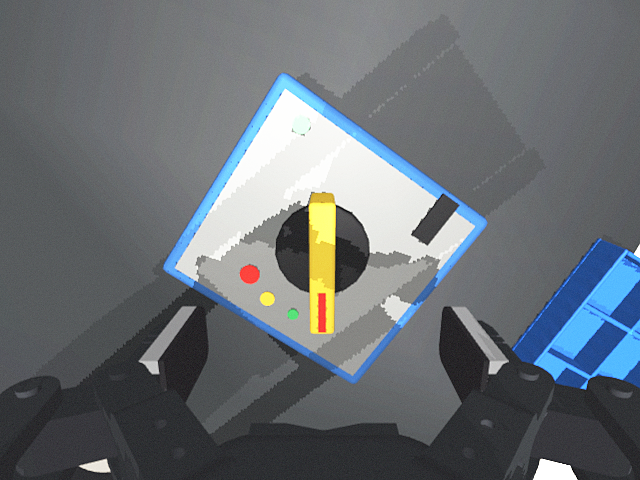

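The bar is at column ~322, upright in the image and midway between the fingers, with its red stripe at ~(322,313). I'll descend and grip.

>>> {"name": "step_arm", "arguments": {
  "targets": [
    {"dp": [0,0,0.05],"angular": [0,0,0],"fingers": 0},
    {"dp": [0,0,0.12],"angular": [0,0,0],"fingers": 0},
    {"dp": [0,0,0.2],"angular": [0,0,0],"fingers": 0},
    {"dp": [0,0,0.27],"angular": [0,0,0],"fingers": 0},
    {"dp": [0,0,0.32],"angular": [0,0,0],"fingers": 0},
    {"dp": [0,0,0.34],"angular": [0,0,0],"fingers": 0},
    {"dp": [0,0,0.34],"angular": [0,0,0],"fingers": 0.3},
    {"dp": [0,0,0.34],"angular": [0,0,0],"fingers": 0.5}
  ],
  "newtons": 40
}}

```text
time: 13.45
tool_pos: [546.8, -268.2, 79.2]
tcp_rot: [179.9, -0.0, 19.4]
ft_force: [0.0, -0.9, 0.5]
finger_gap: 52.0
grip_force: 0.0
```

>>> {"name": "step_arm", "arguments": {
  "targets": [
    {"dp": [0,0,0],"angular": [0,0,0],"fingers": 0.7},
    {"dp": [0,0,0],"angular": [0,0,0],"fingers": 0.8},
    {"dp": [0,0,0],"angular": [0,0,0],"fingers": 1},
    {"dp": [0,0,0],"angular": [0,0,0],"fingers": 1},
    {"dp": [0,0,0],"angular": [0,0,0],"fingers": 1},
    {"dp": [0,0,0],"angular": [0,0,0],"fingers": 1},
    {"dp": [0,0,0],"angular": [0,0,0],"fingers": 1},
    {"dp": [0,0,0],"angular": [0,0,0],"fingers": 1}
  ]
}}

```text
time: 14.45
tool_pos: [546.3, -267.1, 79.1]
tcp_rot: [-179.9, 0.0, 19.4]
ft_force: [-2.5, 4.6, 6.0]
finger_gap: 12.6
grip_force: 41.2
```

```bash
python3 -c "
from bench import *;s=sense();print(s)"
```

```text
{'time': 14.45, 'joint_pos': array([-3.09179601e+01,  1.55729894e+01,  9.24486166e+01,  5.68055933e-02,
        7.20454127e+01,  3.96200567e+01]), 'qd': array([ 0.1221931 , -0.02386397, -0.06685988, -0.05188581,  0.0035043 ,
       -0.0048936 ]), 'joint_efforts': array([ -1.83891669, -57.85912514, -46.41668916,  -0.9730738 ,
        -1.98673077,  -0.1989747 ]), 'tool_pos': array([ 546.25065329, -267.07547769,   79.06410564]), 'tcp_rot': array([-1.79913922e+02,  1.13257898e-03,  1.94444415e+01]), 'ft_force': array([-2.45445661,  4.62186555,  5.96281985]), 'wrist_torque': array([ 0.82746063,  0.49353342, -0.204691  ]), 'grip_force': 41.24715507030487, 'finger_gap': 12.600963585882381}
```

Gripped (12.6 mm gap, 41 N). Turning 68.8° clockwise seen from above, which is positive about the tool's z axis.

>>> {"name": "step_arm", "arguments": {
  "targets": [
    {"dp": [0,0,0],"angular": [0,0,0.02],"fingers": 1},
    {"dp": [0,0,0],"angular": [0,0,0.045],"fingers": 1},
    {"dp": [0,0,0],"angular": [0,0,0.07],"fingers": 1},
    {"dp": [0,0,0],"angular": [0,0,0.095],"fingers": 1},
    {"dp": [0,0,0],"angular": [0,0,0.12],"fingers": 1},
    {"dp": [0,0,0],"angular": [0,0,0.145],"fingers": 1},
    {"dp": [0,0,0],"angular": [0,0,0.17],"fingers": 1},
    {"dp": [0,0,0],"angular": [0,0,0.19],"fingers": 1}
  ]
}}

```text
time: 15.45
tool_pos: [546.2, -266.3, 79.0]
tcp_rot: [-179.9, 0.1, -14.8]
ft_force: [-4.6, 8.9, 7.5]
finger_gap: 12.4
grip_force: 41.3
```

>>> {"name": "step_arm", "arguments": {
  "targets": [
    {"dp": [0,0,0],"angular": [0,0,0.025],"fingers": 1},
    {"dp": [0,0,0],"angular": [0,0,0.05],"fingers": 1},
    {"dp": [0,0,0],"angular": [0,0,0.075],"fingers": 1},
    {"dp": [0,0,0],"angular": [0,0,0.1],"fingers": 1},
    {"dp": [0,0,0],"angular": [0,0,0.125],"fingers": 1},
    {"dp": [0,0,0],"angular": [0,0,0.15],"fingers": 1},
    {"dp": [0,0,0],"angular": [0,0,0.175],"fingers": 1},
    {"dp": [0,0,0],"angular": [0,0,0.194],"fingers": 1}
  ]
}}

```text
time: 16.45
tool_pos: [546.5, -265.7, 79.0]
tcp_rot: [-179.9, 0.2, -49.7]
ft_force: [-2.0, 11.7, 7.6]
finger_gap: 12.2
grip_force: 41.4
```

```bash
python3 - <<'E'
from h import *
s=sense();print(s['tcp_rot'],s['tool_pos'],s['ft_force'],s['wrist_torque'],s['grip_force'],s['joint_pos'].round(1))
im=snapshot("wrist"); cv2.imwrite("pics/w3.png",im)
E
```

```text
[-1.79898654e+02  1.68790231e-01 -4.97495109e+01] [ 546.49673911 -265.658759     79.0143903 ] [-2.01850109 11.71232182  7.59220841] [1.82401343 0.47763164 0.11487787] 41.386587023735046 [-30.8  15.6  92.5   0.2  72.1 108.9]
```

View pics/w3.png

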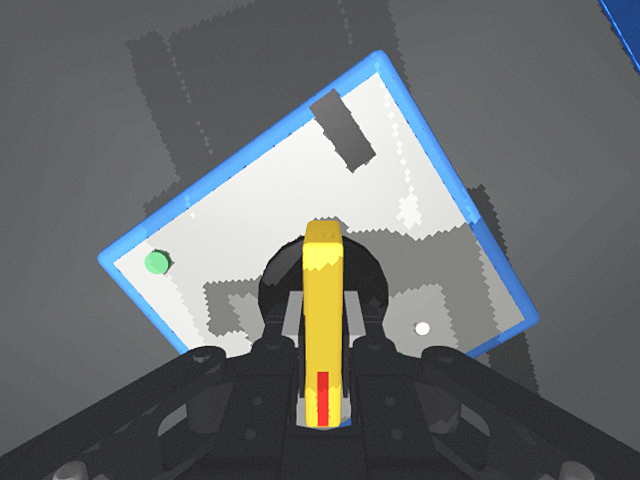

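The bar sits square between the pads with the stripe at ~(322,400), and the white dot is visible at (423,329). I'll check the dial angle against it and hold.

```bash
python3 - <<'E'
from h import *
W=at_z("wrist",(423,329),60)[:2]
for C in ((546.5,-267.5),(546.5,-265.7)):
    d=W-C; a=np.degrees(np.arctan2(d[1],d[0]))%360; print(W,np.linalg.norm(d),a,np.radians(a-130.25))
E
```

```text
[ 498.44077126 -280.86758555] 49.88368280734325 195.5438097564669 1.1395919614211445
[ 498.44077126 -280.86758555] 50.39588394320952 197.51579701304178 1.174009631855746
```

>>> {"name": "step_arm", "arguments": {
  "targets": [
    {"dp": [0,0,0],"angular": [0,0,0],"fingers": 1},
    {"dp": [0,0,0],"angular": [0,0,0],"fingers": 1},
    {"dp": [0,0,0],"angular": [0,0,0],"fingers": 1},
    {"dp": [0,0,0],"angular": [0,0,0],"fingers": 1},
    {"dp": [0,0,0],"angular": [0,0,0],"fingers": 1},
    {"dp": [0,0,0],"angular": [0,0,0],"fingers": 1},
    {"dp": [0,0,0],"angular": [0,0,0],"fingers": 1},
    {"dp": [0,0,0],"angular": [0,0,0],"fingers": 1}
  ]
}}

```text
time: 17.5
tool_pos: [546.5, -265.6, 79.0]
tcp_rot: [-179.9, 0.2, -49.6]
ft_force: [-1.3, 10.7, 8.4]
finger_gap: 12.1
grip_force: 41.4
```

The estimates bracket 1.2 (1.17 to 1.21), so I'll nudge about 1° further and hold for more than two seconds.

>>> {"name": "step_arm", "arguments": {
  "targets": [
    {"dp": [0,0,0],"angular": [0,0,0.005],"fingers": 1},
    {"dp": [0,0,0],"angular": [0,0,0.005],"fingers": 1},
    {"dp": [0,0,0],"angular": [0,0,0.005],"fingers": 1},
    {"dp": [0,0,0],"angular": [0,0,0.005],"fingers": 1},
    {"dp": [0,0,0],"angular": [0,0,0.005],"fingers": 1},
    {"dp": [0,0,0],"angular": [0,0,0.005],"fingers": 1},
    {"dp": [0,0,0],"angular": [0,0,0.005],"fingers": 1},
    {"dp": [0,0,0],"angular": [0,0,0.005],"fingers": 1}
  ]
}}

```text
time: 18.5
tool_pos: [546.5, -265.7, 79.0]
tcp_rot: [-179.9, 0.2, -50.5]
ft_force: [-2.9, 11.1, 7.5]
finger_gap: 12.5
grip_force: 41.4
```

>>> {"name": "step_arm", "arguments": {
  "targets": [
    {"dp": [0,0,0],"angular": [0,0,0],"fingers": 1},
    {"dp": [0,0,0],"angular": [0,0,0],"fingers": 1},
    {"dp": [0,0,0],"angular": [0,0,0],"fingers": 1},
    {"dp": [0,0,0],"angular": [0,0,0],"fingers": 1},
    {"dp": [0,0,0],"angular": [0,0,0],"fingers": 1},
    {"dp": [0,0,0],"angular": [0,0,0],"fingers": 1},
    {"dp": [0,0,0],"angular": [0,0,0],"fingers": 1},
    {"dp": [0,0,0],"angular": [0,0,0],"fingers": 1}
  ]
}}

```text
time: 19.5
tool_pos: [546.5, -265.6, 79.0]
tcp_rot: [-179.9, 0.2, -50.5]
ft_force: [-1.3, 11.5, 8.9]
finger_gap: 12.0
grip_force: 41.4
```

>>> {"name": "step_arm", "arguments": {
  "targets": [
    {"dp": [0,0,0],"angular": [0,0,0],"fingers": 1},
    {"dp": [0,0,0],"angular": [0,0,0],"fingers": 1},
    {"dp": [0,0,0],"angular": [0,0,0],"fingers": 1},
    {"dp": [0,0,0],"angular": [0,0,0],"fingers": 1},
    {"dp": [0,0,0],"angular": [0,0,0],"fingers": 1},
    {"dp": [0,0,0],"angular": [0,0,0],"fingers": 1},
    {"dp": [0,0,0],"angular": [0,0,0],"fingers": 1},
    {"dp": [0,0,0],"angular": [0,0,0],"fingers": 1}
  ]
}}

```text
time: 20.5
tool_pos: [546.5, -265.6, 79.0]
tcp_rot: [-179.9, 0.2, -50.5]
ft_force: [-2.9, 12.1, 8.0]
finger_gap: 12.6
grip_force: 41.4
```

>>> {"name": "step_arm", "arguments": {
  "targets": [
    {"dp": [0,0,0],"angular": [0,0,0],"fingers": 1},
    {"dp": [0,0,0],"angular": [0,0,0],"fingers": 1},
    {"dp": [0,0,0],"angular": [0,0,0],"fingers": 1},
    {"dp": [0,0,0],"angular": [0,0,0],"fingers": 1},
    {"dp": [0,0,0],"angular": [0,0,0],"fingers": 1},
    {"dp": [0,0,0],"angular": [0,0,0],"fingers": 1},
    {"dp": [0,0,0],"angular": [0,0,0],"fingers": 1},
    {"dp": [0,0,0],"angular": [0,0,0],"fingers": 1}
  ]
}}

```text
time: 21.5
tool_pos: [546.5, -265.6, 79.0]
tcp_rot: [-179.9, 0.2, -50.5]
ft_force: [-2.0, 11.2, 7.6]
finger_gap: 12.2
grip_force: 41.4
```

```bash
python3 - <<'E'
from h import *
a=snapshot("wrist"); b=snapshot("side")
cv2.imwrite("pics/f.png",np.hstack([cv2.resize(a,(400,300)),cv2.resize(b[200:380,200:440],(400,300))]))
s=sense();print(s['time'],s['tcp_rot'],s['wrist_torque'],s['finger_gap'],s['grip_force'])
E
```

```text
21.6 [-1.79898518e+02  1.72350827e-01 -5.05213069e+01] [1.74204739 0.49001272 0.08286905] 12.335019985604127 41.38392984867096
```

View pics/f.png

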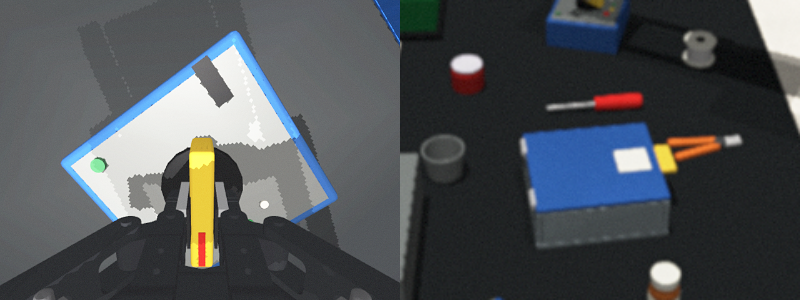

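The bar is held square in the fingers (left, ~(202,200)) and the lid is still flat and closed (right, ~(597,165)). Handing in.

```bash
python3 -c "
from bench import *;print(hand_in())"
```

```text
the job is handed in; nothing more can be done
None
```

I closed the lid first, then turned the dial to the third detent (about 1.2 rad by my measurement) and held it there for over 3 s. I handed in with the fingers still gripping it and the lid still shut, at about 22 s of the 61 s allowed; the hand-in returned no verdict.

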